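Hold the spring clip open over the record card of the cylinder cupboard

ROBOT

A 7-joint arm with a two-finger parallel gripper is mounted at the origin on the work surface. World frame = base frame: x ahead of the robot, y to its left, z up, the work surface at z = 0. Lengths are in m, angles in rad, forces in N, time in s.
With the tool pointing down it reaches from about 0.425 to 0.95 m from the base axis. Payload 16.7 kg.
Tool frame: the origin (TCP) lies at the very end of the fingers, on their centre line; the grasp point (between the pads) lies 19 mm behind it (pinch_z is the z of the grasp point in the tool frame, in m); z points along the fingers, y is the line along which they close (so a half turn about z gives the same grasp; the last joint's range is limited). The gripper opens to 94 mm and grips with 3 to 60 N. Pads are 16 mm wide; open, the fingers measure 119 mm over their backs; the gripper's body (75 mm by 177 mm) begins 78 mm behind the grasp point.
Start: joints at [-1.296, 0.426, 0.074, 1.606, -0.034, 1.111, -0.067], TCP at [0.278, 0.615, 0.205] pointing down, gripper open.
Joint ranges: [-2.85, 2.85], [-0.5, 2.14], [-1.23, 1.37], [0.21, 2.46], [-1.02, 4.16], [0.16, 2.05], [-2.73, 2.73]. Speed limits (rad/s): [1.89, 1.89, 2.39, 2.39, 3.01, 3.01, 3.01].

INTERFACE

Orientations are given as a unit quaternion [w, x, y, z].
In Python, from workcell import * gives the robot as it stands.
- The arm moves only by the tool jog_arm, never from a script. Its argument "rows" is text: rows parted by semicolons, each of 6 numbers parted by spaces: the shift along the tool's x, y, z normalised to -1 to 1, where 1 is 400 mm, then the turn, a rotation vector about the tool's x, y, z normalised to -1 to 1, where 1 is 30 degrees. In form: tx ty tz wx wy wz; .... A call has exactly 5 rows; each row is the pose to reach, as a shift and turn from the pose commanded when the call began, along the tool's axes at that moment; what a row does not reach only later rows make up. A row lasts 1/8 s, in which the tool goes at most 62.5 mm and 10.7 degrees, less where a joint would pass 70% of its speed; a pose out of reach is approached as far as the arm can. A call with a number of a shift or a turn outside -1 to 1 is refused whole. A call with a gripper value outside its range is refused whole. "gripper" is the closure, from -1 (fully open) to 1 (shut), so that 0 is half open, set as the call begins (left out, the last holds). The fingers move at their own pace and stop on an object; "squeeze" is the grip in N (left out, the last holds). Time passes only in rows, so rows that repeat a pose let the fingers close, or fill a call up. It gives the time, the measured TCP pose, the force, the opening and the grip force at its end, in the units of the state.
- get_obs(): the state, without advancing time (a new reading comes with each control period).
- capture(name): name is "side" or "top" or "wrist"; returns the picture (420x560x3 uint8, red, green, blue); there is no depth.
- camera_info(name): a dict with "fx", "fy", "cx", "cy" (pixels), "world_from_camera" (4x4, takes a point from camera to world coordinates); the wrist camera has in their place "mount" (4x4, takes a point from camera to tool coordinates, whose origin is the TCP and whose axes are the flange's). Camera axes: x right, y down, z forward; pixel columns grow to the right and rows downward; lengths in m; the calibration is good to about 2 mm. A picture is of the moment at which its call begins: read the wrist's pose just before it. camera_info takes no time and is no camera call.
- finish_job(): hands the job in; it is judged then, once.
The state is a dict: "time": time; "joint_positions": joint angles; "joint_vel": joint speeds; "joint_efforts": joint torques, N m; "tcp_pos": TCP position; "tool_rot": TCP orientation; "contact_force": force on the tool from outside, world axes, zero at the start; "ft_torque": the same for the moment, N m; "finger_gap": finger opening in m; "gripper_force": force on a finger pad.
Only numpy, scipy, OpenCV 4.12 (cv2) and the standard library are available. Lean on these libraries where they do the work, as an engineer would, in place of code of your own. Each camera call takes 0.05 s, during which the arm holds its last target. There are 200 camera calls.

TASK

First slide the ribbed door of the gas cylinder cupboard fully shut, so that its record card comes to its place. Then pinch the black spring clip open, take it off the upturned rim of the stainless shelf, and hold it pinched wide open, upright and square, over about the middle of the card's top edge, its jaws at least a centimetre down on either side but not touching the card or the cupboard, so that I can slip the delivery note in. Finish like that, still holding the clip open in the gripper, and leave all the other things where they are.

Things in the scene. Friction and masses are not known exactly. Their poses are not given: they have to be found in the camera images.
- cupboard: Fixed grey steel cupboard, right on the table, 500 mm wide, roof 240 mm up, gas cylinders inside. Origin: on the table, below the middle of the door's thickness, 150 mm from the end where the door shuts. Its -x points out of the front (to the middle of the table), its y runs along the front the way the door opens, z up. The opening is the -y half; the open door stands before a fixed pane.
- cupboard_door (a joint): Sliding door of ribbed polycarbonate in an aluminium frame, 250 mm wide, 196 mm high, 1.2 kg: how far it is open, in m. 0 is fully shut (against a stop), 0.22 fully open; it starts about half open. It opens along the cupboard's +y and shuts along its -y. About 2.5 N of friction; it stays where it is left.
- door_handle (a point): Point to grasp on the door's upright steel bar pull: on the bar's axis, 208 mm above the table, 30 mm below the bar's top. The bar is 14 mm thick and 124 mm long, its axis 40 mm in front of the door's face (33 mm free behind it), near the edge that leads as the door shuts; free from above. Moves with the door. Axes as the cupboard's.
- card_edge (a point): Middle of the top edge of the record card: stiff, white, ruled, 100 mm wide, 3 mm thick, upright in a holder on the outside of the door, 14 mm in front of its face, moving with it. The edge is 280 mm above the table, 40 mm above the roof; its middle is 150 mm from the pull (in +y). Axes as the cupboard's: x across the card's thickness, y along the edge, z up.
- shelf: Fixed low stainless shelf on legs, left of the middle, 240 mm (x) by 460 mm (y), surface 80 mm above the table. Origin: on the table under its middle. Along its +x side an upturned rim runs the whole length in y: 3 mm thick, middle plane at x = 118.5 mm, top 140 mm above the table. The clip is parked on it.
- clip: Black spring clip, two halves on a steel pin, about 93 mm high and 48 mm wide, 76 g, silicone-faced jaws down, levers up, clamped on the shelf's rim. Origin: middle of the pin, 160 mm above the table while parked. y along the pin, x across the halves (the way they open), z up from jaws to levers.
- clip_grip (a point): Half-way between the clip's two rolled lever ends, 45 mm above the pin: pinch here from above, along the clip's x. Parked, the ends are 58 mm apart over their outsides (rolls 8 mm thick, 44 mm long along y). Pinching takes about 7 N at first, 12 N at the stop, where they are 24 mm apart over their outsides; they rise 5 mm meanwhile. Axes as the clip's.
- clip_mouth (a point): Half-way between the tips of the two jaws, 44 mm below the pin; parked, it lies 24 mm below the top of the rim. With the levers at the stop the tips stand 33 mm apart (inside faces), at 41 mm below the pin. The throat between the jaws is about 40 mm deep, up to the pin. Axes as the clip's.
- clip_jaw_a (a joint): How far one half of the clip is turned from its parked place, in rad; the other half mirrors it. 0 when clamped on the rim (jaws 3 mm apart), -0.035 when quite shut, 0.35 when pinched to the stop (tips 33 mm apart). The spring always shuts it.
- bottle: Bystander: empty glass bottle with a twist cap, 68 mm in diameter, 200 mm high, on the shelf. Origin: centre of its underside.
- skewer_cup: Bystander: steel cup 74 mm in diameter and 95 mm high with bamboo skewers, 200 mm high in all, on the shelf. Origin: centre of its underside.
- dish: Bystander: yellow ceramic dish 116 mm in diameter and 32 mm high, on the shelf. Origin: centre of its underside.
- regulator: Bystander: brass gas regulator with a gauge, about 115 by 75 mm and 66 mm high, on the table. Origin: underside of its round body.
- spanner: Bystander: steel spanner, 180 mm long, lying on the table. Origin: its underside.
- spray: Bystander: white leak-test bottle, 54 mm in diameter and 140 mm high, on the table. Origin: centre of its underside.

How it is judged:
By the outcome, as a careful person would: the job done as asked, in the order asked, and still so for the second after the job is handed in, while the arm keeps its last pose, push and grip.
It also fails if it takes over 48 s, if anything falls off the work surface, if the arm or the gripper's body presses on something with over 40 N, if the wrist force passes 120 N, or if a joint passes its speed limit or range.

## Working session

There is one attempt and no reset: what is moved stays moved. The work goes in short steps, Python scripts to look and compute and a tool call to move; the robot and the scene stay as the last step left them, time stands still between calls to the robot, and variables do not carry over. Pictures are saved under pics/ and viewed, at most 10 in all, crops included, and the job is handed in when it is done.

Besides the shell and the picture viewer there is one more tool, called in YAML: its name, and indented under it one key for each argument. jog_arm: Moves the arm, as the interface text tells. Its arguments: {"type":"object","properties":{"rows":{"type":"string"},"gripper":{"type":"number"},"squeeze":{"type":"number"}},"required":["rows"]}

```bash
ls; mkdir -p pics
python3 - <<'E'
from workcell import *
import cv2,numpy as np
o=get_obs();print(o)
a=capture("side");b=capture("top")
cv2.imwrite("pics/side0.png",a[...,::-1]);cv2.imwrite("pics/top0.png",b[...,::-1])
for n in("side","top","wrist"):print(n,camera_info(n))
E
```

```text
pics
{'time': 0.0, 'joint_positions': array([-1.29650272,  0.42673748,  0.07384787,  1.60662078, -0.03409342,
        1.11079843, -0.0670994 ]), 'joint_vel': array([ 0.00011822,  0.00160418,  0.0015982 ,  0.0006329 ,  0.00107028,
       -0.0005518 ,  0.00099999]), 'joint_efforts': array([-2.10241051e-03, -9.35810280e+01,  3.66647691e+00, -4.54185891e+01,
       -4.87241603e-02,  2.02998170e-02,  1.15306475e-04]), 'tcp_pos': array([0.27741961, 0.61486388, 0.2047658 ]), 'tool_rot': array([-8.70822222e-05,  2.10327226e-01,  9.77630826e-01, -6.46536051e-04]), 'contact_force': array([ 0.42845121, -0.6472441 ,  0.03475899]), 'ft_torque': array([-0.07948915, -0.00983788, -0.00947329]), 'gripper_force': 0.0, 'finger_gap': 0.09403967196065888}
side {'fx': 430.43601604621915, 'fy': 430.43601604621915, 'cx': 280.6865988955829, 'cy': 214.83404072223377, 'world_from_camera': array([[ 0.85710876, -0.35361524,  0.37459423,  0.11151632],
       [-0.51511149, -0.59535539,  0.61661343, -0.77332006],
       [ 0.00497279, -0.72146256, -0.69243559,  1.04685601],
       [ 0.        ,  0.        ,  0.     
[... 154 characters left out ...]
[[ 0.01594109, -0.98812719,  0.15280883,  0.39737653],
       [-0.99977199, -0.01358069,  0.01647814,  0.02550973],
       [-0.01420725, -0.15303667, -0.98811838,  1.41130164],
       [ 0.        ,  0.        ,  0.        ,  1.        ]])}
wrist {'fx': 322.59767661421233, 'fy': 322.59767661421233, 'cx': 279.0854634431659, 'cy': 206.03884145838785, 'mount': array([[ 4.99482093e-04, -9.57219865e-01, -2.89361158e-01,
         8.55784092e-02],
       [ 9.99999800e-01,  3.66027148e-04,  5.15319803e-04,
         1.16708527e-04],
       [-3.87360313e-04, -2.89361358e-01,  9.57219857e-01,
        -1.79707093e-01],
       [ 0.00000000e+00,  0.00000000e+00,  0.00000000e+00,
         1.00000000e+00]])}
```

View pics/side0.png

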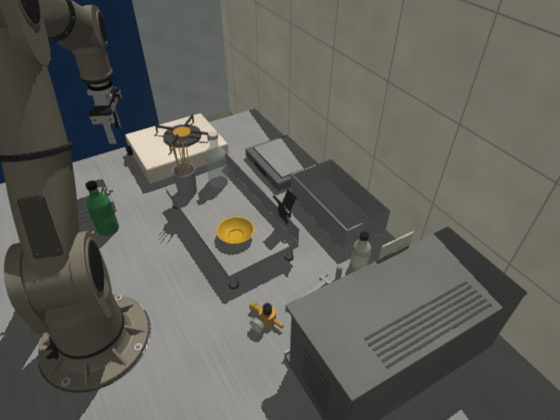

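View pics/top0.png

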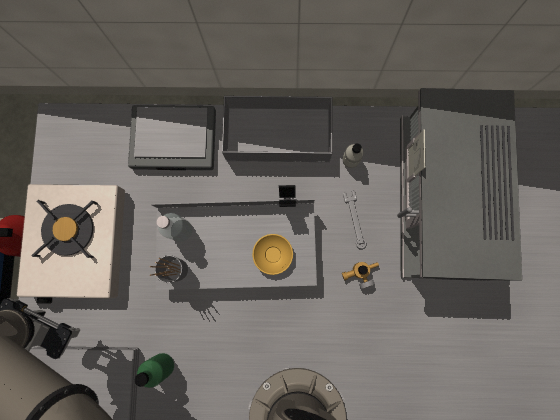

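The side view shows the clip at (287,205) and the card at (398,245). In the top view the clip is at (287,193), the pull near (408,215), the card near (418,155) and the cupboard front near col 415. I'll zoom in on these.

```bash
cat > h.py <<'E'
from workcell import *
import cv2,numpy as np
from scipy.spatial.transform import Rotation as R
def ray(n,u,v):
    c=camera_info(n);W=c["world_from_camera"]
    d=W[:3,:3]@[(u-c["cx"])/c["fx"],(v-c["cy"])/c["fy"],1];return W[:3,3],d
def onz(n,u,v,z):
    p,d=ray(n,u,v);return p+d*(z-p[2])/d[2]
def tri(u,v,a,b):
    p,d=ray("top",u,v);q,e=ray("side",a,b)
    s=np.linalg.lstsq(np.c_[d,-e],q-p,rcond=None)[0]
    return (p+d*s[0]+q+e*s[1])/2,np.linalg.norm(p+d*s[0]-q-e*s[1])
def pix(n,X):
    c=camera_info(n);W=c["world_from_camera"];k=W[:3,:3].T@(np.asarray(X)-W[:3,3])
    return k[0]/k[2]*c["fx"]+c["cx"],k[1]/k[2]*c["fy"]+c["cy"]
def rot(o):
    w,x,y,z=o["tool_rot"];return R.from_quat([x,y,z,w])
def move(X,yd=None):
    """normalised jog (shift, turn) to TCP at X, tool down with finger line along world dir yd"""
    o=get_obs();r=rot(o);t=r.inv().apply(np.asarray(X)-o["tcp_pos"])/.4
    w=np.zeros(3)
    if yd is not None:
        y=np.array([yd[0],yd[1],0.]);y/=np.linalg.norm(y)
        best=[]
        for s in(1,-1):
            z=np.array([0,0,-1.]);M=np.c_[np.cross(s*y,z),s*y,z]
            best.append((r.inv()*R.from_matrix(M)).as_rotvec())
        w=min(best,key=np.linalg.norm)/np.radians(30)
    print("t",t.round(4),"w",w.round(4),"tcp",o["tcp_pos"].round(4),"gap",round(o["finger_gap"],4),"q",o["joint_positions"].round(2),"time",o["time"])
E
python3 - <<'E'
import cv2,numpy as np
t=cv2.imread("pics/top0.png");s=cv2.imread("pics/side0.png")
a=cv2.resize(t[120:285,395:435],None,fx=3.6,fy=3.6,interpolation=2)
b=cv2.resize(t[170:220,270:320],None,fx=6,fy=6,interpolation=2)
c=cv2.resize(s[180:240,260:320],None,fx=5,fy=5,interpolation=2)
d=cv2.resize(s[225:300,310:420],None,fx=4,fy=4,interpolation=2)
im=np.zeros((600,800,3),np.uint8)
im[:594,:144]=a;im[:300,150:450]=b;im[:300,460:760]=c;im[300:600,150:590]=d
cv2.imwrite("pics/z0.png",im)
E
```

```text
(no output)
```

View pics/z0.png

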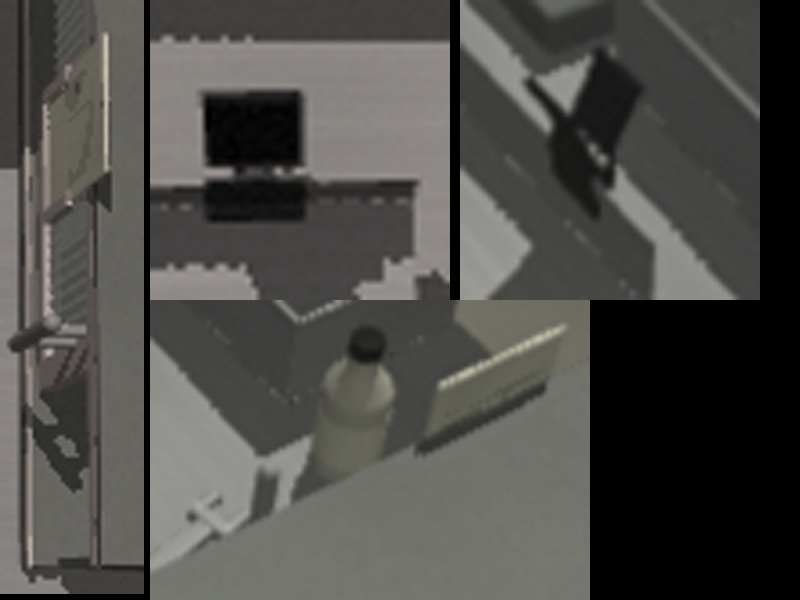

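Run:
```python
from h import *
print("card ends",onz("top",424.7,129.2,.28),onz("top",424.7,167.2,.28),onz("side",382.5,246.2,.28),onz("side",413.7,231.7,.28))
print("bar top",onz("top",408.9,210.3,.238),onz("side",338.7,267.5,.238))
print("roof front bottom/top",onz("top",421,278,.24),onz("top",422,92,.24))
for c in((278.7,185),(295.3,185),(278.7,206.7),(295.3,206.7)):print("clip",onz("top",*c,.205))
for c in((162,206.5),(314,201)):print("rim",onz("top",*c,.14))
# side lever ends
print("side",tri(287,185,286,190), onz("side",288,190,.205))
g=cv2.cvtColor(cv2.imread("pics/top0.png"),6)
b=(g[165:225,265:310]<14).astype(np.uint8)
n,l,s,c=cv2.connectedComponentsWithStats(b);print(s,c)
```

```text
card ends [ 0.77822332 -0.31098483  0.28      ] [ 0.67923192 -0.30794375  0.28      ] [ 0.68015149 -0.30796084  0.28      ] [ 0.77860198 -0.31042918  0.28      ]
bar top [ 0.57584776 -0.27653164  0.238     ] [ 0.57487097 -0.28145396  0.238     ]
roof front bottom/top [ 0.40473452 -0.30178687  0.24      ] [ 0.89457602 -0.31888923  0.24      ]
clip [0.6443502  0.05925094 0.205     ]
clip [0.64492708 0.01497821 0.205     ]
clip [0.58575896 0.05822441 0.205     ]
clip [0.58636196 0.01427484 0.205     ]
rim [0.59199024 0.38699733 0.14      ]
rim [ 0.61337735 -0.03835671  0.14      ]
side (array([0.63290229, 0.04013083, 0.22391692]), np.float64(0.01668914461314768)) [0.64136994 0.05751885 0.205     ]
[[   0    0   45   60 2546]
 [  14   22   15   10  139]
 [  18   36    3    3    4]
 [  22   36    8    3   10]
 [  15   38    1    1    1]] [[22.02867243 29.61351139]
 [21.3381295  26.57553957]
 [19.         37.        ]
 [25.8        37.4       ]
 [15.         38.        ]]
```

Card centre is at (0.729,-0.309), the bar at (0.576,-0.279), the clip at about (0.615,0.037), and the cupboard yaw is about -2°. First I'll go over the shelf, high up.

Run:
```python
from h import *
move([.45,.36,.38],[1,-.033])
```

```text
t [-0.6554 -0.404  -0.4374] w [-1.9000e-03  1.5000e-03  2.2536e+00] tcp [0.2774 0.6149 0.2048] gap 0.094 q [-1.3   0.43  0.07  1.61 -0.03  1.11 -0.07] time 0.1
```

jog_arm:
  rows: "0 0 -0.15 0 0 0.2; -0.1 -0.06 -0.3 0 0 0.4; -0.2 -0.12 -0.43 0 0 0.6; -0.32 -0.2 -0.43 0 0 0.8; -0.45 -0.28 -0.43 0 0 1"

```text
time: 0.72
tcp_pos: [0.3915, 0.4452, 0.3783]
tool_rot: [-0.0, 0.457, 0.889, 0.001]
contact_force: [0.6, 1.7, 0.3]
finger_gap: 0.0943
gripper_force: 0.0
```

Run:
```python
from h import *
move([.50,.10,.38],[1,-.033])
```

```text
t [-0.86   -0.281  -0.0054] w [ 0.0022 -0.0023  1.248 ] tcp [0.3915 0.4452 0.3783] gap 0.0943 q [-1.17  0.18  0.25  1.57 -0.05  1.39 -0.29] time 0.725
```

jog_arm:
  rows: "-0.15 -0.05 0 0 0 0.2; -0.3 -0.1 0 0 0 0.4; -0.45 -0.15 0 0 0 0.6; -0.6 -0.2 0 0 0 0.8; -0.74 -0.24 0 0 0 1"

```text
time: 1.35
tcp_pos: [0.4855, 0.148, 0.3772]
tool_rot: [-0.0, 0.672, 0.74, 0.0]
contact_force: [1.2, 1.0, 0.8]
finger_gap: 0.0942
gripper_force: 0.0
```

Run:
```python
from h import *
move([.576,-.15,.34],[1,-.033])
```

```text
t [-0.7634  0.1535  0.0926] w [-2.000e-04 -7.000e-04  2.471e-01] tcp [0.4855 0.148  0.3772] gap 0.0942 q [-0.91  0.01  0.5   1.75 -0.01  1.37 -0.31] time 1.35
```

jog_arm:
  rows: "-0.15 0.03 0.02 0 0 0.1; -0.3 0.06 0.04 0 0 0.25; -0.45 0.09 0.06 0 0 0.25; -0.6 0.12 0.08 0 0 0.25; -0.75 0.15 0.09 0 0 0.25"

```text
time: 1.98
tcp_pos: [0.5752, -0.144, 0.3408]
tool_rot: [-0.0, 0.718, 0.696, -0.0]
contact_force: [0.4, 0.5, 1.1]
finger_gap: 0.0937
gripper_force: 0.0
```

Run:
```python
from h import *
move([.576,-.279,.19],[1,-.033])
o=get_obs();a=capture("wrist");cv2.imwrite("pics/w1.png",a[...,::-1])
c=camera_info("wrist");T=np.eye(4);T[:3,:3]=rot(o).as_matrix();T[:3,3]=o["tcp_pos"];np.save("w1.npy",T@c["mount"])
```

```text
t [-0.3374  0.0125  0.3769] w [-0.0005 -0.0004  0.0049] tcp [ 0.5752 -0.144   0.3408] gap 0.0937 q [-0.49  0.24  0.78  1.65 -0.17  1.32  0.28] time 1.975
```

View pics/w1.png

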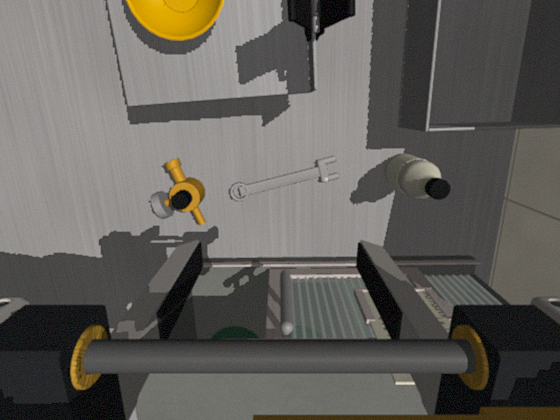

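The wrist view shows the bar's top at (287,328), centred between the fingers.

```bash
cat >> h.py <<'E'
def wz(W,u,v,z):
    c=camera_info("wrist");d=W[:3,:3]@[(u-c["cx"])/c["fx"],(v-c["cy"])/c["fy"],1];p=W[:3,3]
    return p+d*(z-p[2])/d[2]
E
python3 - <<'E'
from h import *
W=np.load("w1.npy");print(wz(W,287,328,.238),wz(W,286,270,.12))
print("card",wz(W,412,382,.28),wz(W,396,382,.28)) 
move([.576,-.279,.25],[1,-.033]);move([.576,-.279,.19],[1,-.033])
E
```

```text
[ 0.57874453 -0.27574855  0.238     ] [ 0.58019579 -0.27201179  0.12      ]
card [ 0.69360451 -0.30629436  0.28      ] [ 0.67869955 -0.30585148  0.28      ]
t [-0.3164  0.014   0.2271] w [-0.0003  0.0063 -0.0076] tcp [ 0.5751 -0.152   0.3404] gap 0.0939 q [-0.48  0.25  0.78  1.65 -0.17  1.32  0.29] time 2.025
t [-0.3159  0.014   0.3771] w [-0.0003  0.0063 -0.0076] tcp [ 0.5751 -0.152   0.3404] gap 0.0939 q [-0.48  0.25  0.78  1.65 -0.17  1.32  0.29] time 2.025
```

jog_arm:
  rows: "-0.12 0.005 0.03 0 0 0; -0.24 0.012 0.08 0 0 0; -0.312 0.014 0.16 0 0 0; -0.312 0.014 0.26 0 0 0; -0.312 0.014 0.37 0 0 0"

```text
time: 2.65
tcp_pos: [0.5765, -0.2677, 0.1919]
tool_rot: [0.0, 0.718, 0.696, -0.0]
contact_force: [0.4, 0.4, -0.4]
finger_gap: 0.0937
gripper_force: 0.0
```

jog_arm:
  rows: "0 0 0 0 0 0; 0 0 0 0 0 0; 0 0 0 0 0 0; 0 0 0 0 0 0; 0 0 0 0 0 0"
  gripper: 1
  squeeze: 15

```text
time: 3.28
tcp_pos: [0.577, -0.2673, 0.1938]
tool_rot: [0.0, 0.718, 0.696, 0.0]
contact_force: [0.1, 0.9, 0.7]
finger_gap: 0.0474
gripper_force: 0.0
```

jog_arm:
  rows: "-0.027 0 0 0 0 0; -0.027 0 0 0 0 0; -0.027 0 0 0 0 0; -0.027 0 0 0 0 0; -0.027 0 0 0 0 0"
  gripper: 0.1

```text
time: 3.9
tcp_pos: [0.5765, -0.2779, 0.1932]
tool_rot: [-0.0, 0.718, 0.696, -0.0]
contact_force: [-0.3, 0.6, -0.1]
finger_gap: 0.0422
gripper_force: 0.0
```

Run:
```python
from h import *
move([.576,-.278,.19],[1,-.033])
a=capture("wrist");cv2.imwrite("pics/w2.png",a[...,::-1])
move([.576,-.278,.19],[1,-.033])
```

```text
t [-0.0002 -0.0011  0.008 ] w [-0.0001  0.      0.0039] tcp [ 0.5765 -0.2779  0.1932] gap 0.0422 q [-0.19  0.47  0.74  1.73 -0.35  1.08  0.63] time 3.9
t [-0.0002 -0.0011  0.008 ] w [-0.0001 -0.0001  0.0039] tcp [ 0.5764 -0.2779  0.1932] gap 0.042 q [-0.19  0.47  0.74  1.73 -0.35  1.08  0.63] time 3.95
```

View pics/w2.png

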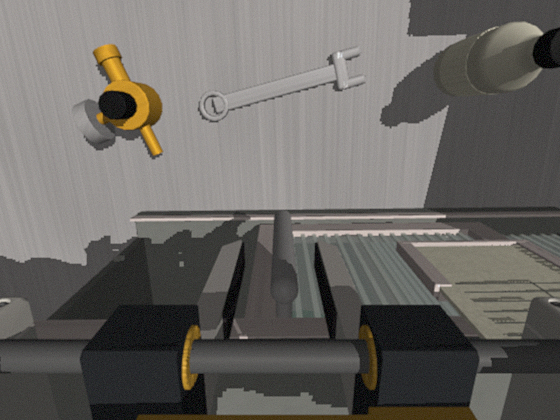

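The bar's top at (284,290) lies between the pads, so I'll grip it.

jog_arm:
  rows: "0 0 0 0 0 0; 0 0 0 0 0 0; 0 0 0 0 0 0; 0 0 0 0 0 0; 0 0 0 0 0 0"
  gripper: 1
  squeeze: 20

```text
time: 4.58
tcp_pos: [0.5766, -0.2781, 0.1933]
tool_rot: [0.0, 0.718, 0.696, 0.0]
contact_force: [2.7, -0.7, -0.6]
finger_gap: 0.0136
gripper_force: 20.0
```

jog_arm:
  rows: "0 -0.04 0 0 0 0; 0 -0.08 0 0 0 0; 0 -0.13 0 0 0 0; 0 -0.18 0 0 0 0; 0 -0.22 0 0 0 0"

```text
time: 5.2
tcp_pos: [0.4869, -0.2763, 0.1932]
tool_rot: [0.0, 0.718, 0.696, -0.0]
contact_force: [3.1, -8.2, -3.6]
finger_gap: 0.0137
gripper_force: 20.0
```

jog_arm:
  rows: "0 -0.01 0 0 0 0; 0 -0.02 0 0 0 0; 0 -0.03 0 0 0 0; 0 -0.035 0 0 0 0; 0 -0.035 0 0 0 0"

```text
time: 5.82
tcp_pos: [0.4734, -0.276, 0.1932]
tool_rot: [0.0, 0.718, 0.696, -0.001]
contact_force: [-0.5, -9.0, -3.3]
finger_gap: 0.0137
gripper_force: 20.0
```

jog_arm:
  rows: "0 -0.008 0 0 0 0; 0 -0.016 0 0 0 0; 0 -0.024 0 0 0 0; 0 -0.03 0 0 0 0; 0 -0.03 0 0 0 0"

```text
time: 6.45
tcp_pos: [0.4614, -0.2758, 0.1932]
tool_rot: [0.0, 0.718, 0.696, -0.001]
contact_force: [-0.4, -9.8, -4.8]
finger_gap: 0.0133
gripper_force: 20.0
```

jog_arm:
  rows: "-0.002 -0.008 0 0 0 0; -0.003 -0.016 0 0 0 0; -0.003 -0.024 0 0 0 0; -0.003 -0.03 0 0 0 0; -0.003 -0.03 0 0 0 0"

```text
time: 7.08
tcp_pos: [0.4497, -0.2756, 0.1932]
tool_rot: [-0.0, 0.718, 0.696, -0.0]
contact_force: [-1.1, -5.0, -0.7]
finger_gap: 0.0136
gripper_force: 20.0
```

jog_arm:
  rows: "-0.001 -0.008 0 0 0 0; -0.002 -0.016 0 0 0 0; -0.002 -0.024 0 0 0 0; -0.002 -0.03 0 0 0 0; -0.002 -0.03 0 0 0 0"

```text
time: 7.7
tcp_pos: [0.4382, -0.2754, 0.1932]
tool_rot: [-0.0, 0.718, 0.696, 0.0]
contact_force: [-0.4, 2.6, 1.9]
finger_gap: 0.014
gripper_force: 20.0
```

Run:
```python
from h import *
print(get_obs()["contact_force"])
t=capture("top")[...,::-1];s=capture("side")[...,::-1]
im=np.zeros((600,800,3),np.uint8)
im[:,:216]=cv2.resize(t[120:287,385:445],(216,600),interpolation=2)
im[:,220:]=cv2.resize(s[210:390,270:420],None,fx=3.8,fy=3.333,interpolation=2)[:600,:580] if 0 else cv2.resize(s[200:350,270:415],(580,600),interpolation=2)
cv2.imwrite("pics/z1.png",im)
```

```text
[-0.3668898   2.63472549  1.92273663]
```

View pics/z1.png

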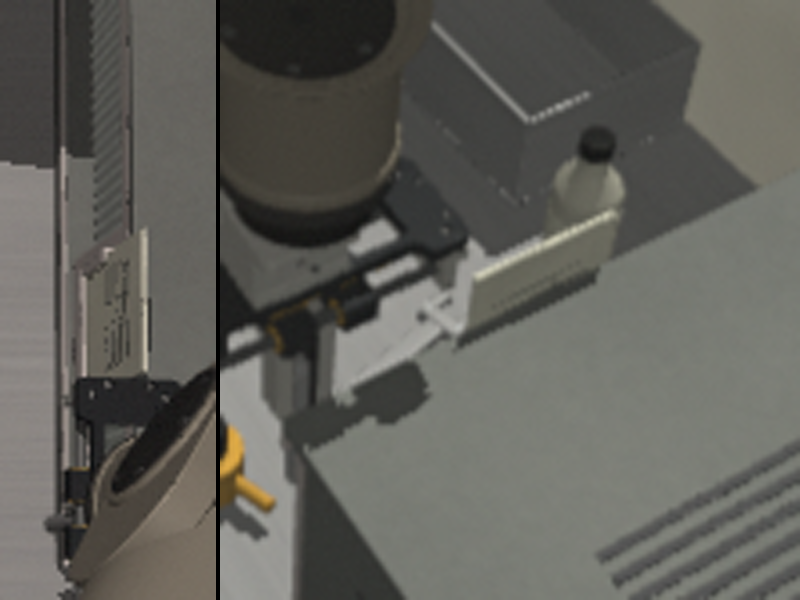

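The door has moved with the bar and the card is well along. I'll go on to the stop.

jog_arm:
  rows: "0 -0.008 0 0 0 0; 0 -0.016 0 0 0 0; 0 -0.024 0 0 0 0; 0 -0.03 0 0 0 0; 0 -0.03 0 0 0 0"

```text
time: 8.43
tcp_pos: [0.4316, -0.2753, 0.1937]
tool_rot: [0.004, 0.717, 0.697, 0.002]
contact_force: [40.2, -4.5, -33.4]
finger_gap: 0.0269
gripper_force: 20.0
```

The stop is reached: 40 N, with the fingers being spread. I'll release by opening in place, then rise.

jog_arm:
  rows: "0 0.005 0 0 0 0; 0 0.01 0 0 0 0; 0 0.015 0 0 0 0; 0 0.02 0 0 0 0; 0 0.02 0 0 0 0"
  gripper: -1

```text
time: 9.05
tcp_pos: [0.4344, -0.2757, 0.1932]
tool_rot: [-0.0, 0.718, 0.696, -0.0]
contact_force: [0.0, -0.0, -1.2]
finger_gap: 0.0734
gripper_force: 0.0
```

Run:
```python
from h import *
o=get_obs();print(o["contact_force"],rot(o).as_matrix().round(3))
move([.45,-.275,.36],[1,-.033])
```

```text
[ 0.00397112 -0.0279601  -1.1679696 ] [[ 0.031  1.    -0.   ]
 [ 1.    -0.031 -0.   ]
 [-0.    -0.    -1.   ]]
t [ 0.0029  0.0389 -0.4171] w [-0.0004  0.0001  0.0033] tcp [ 0.4344 -0.2757  0.1932] gap 0.0734 q [-0.27  0.22  0.83  2.01 -0.2   0.99  0.62] time 9.05
```

jog_arm:
  rows: "0 0 -0.1 0 0 0; 0 0 -0.2 0 0 0; 0 0 -0.3 0 0 0; 0.05 0.05 -0.42 0 0 0; 0.15 0.1 -0.42 0 0 0"

```text
time: 9.68
tcp_pos: [0.4775, -0.218, 0.3645]
tool_rot: [0.002, 0.719, 0.695, 0.002]
contact_force: [0.3, 0.5, -1.2]
finger_gap: 0.0939
gripper_force: 0.0
```

Run:
```python
from h import *
move([.613,.037,.36],[1,.045])
# card measure from the earlier side picture and now
t=capture("top");s=capture("side")
cv2.imwrite("pics/top2.png",t[...,::-1]);cv2.imwrite("pics/side2.png",s[...,::-1])
```

```text
t [0.6487 0.3168 0.0127] w [ 0.01    0.0011 -0.1509] tcp [ 0.4775 -0.218   0.3645] gap 0.0939 q [-0.45  0.05  0.8   1.76 -0.04  1.34  0.33] time 9.675
```

jog_arm:
  rows: "0.14 0.07 0 0 0 -0.05; 0.28 0.14 0 0 0 -0.1; 0.42 0.21 0 0 0 -0.15; 0.55 0.27 0 0 0 -0.15; 0.645 0.317 0 0 0 -0.15"

```text
time: 10.4
tcp_pos: [0.6115, 0.0392, 0.3605]
tool_rot: [-0.0, 0.69, 0.724, -0.0]
contact_force: [-0.1, -0.5, -0.1]
finger_gap: 0.0944
gripper_force: 0.0
```

jog_arm:
  rows: "0 0 0.02 0 0 0; 0 0 0.02 0 0 0; 0 0 0.02 0 0 0; 0 0 0.02 0 0 0; 0 0 0.02 0 0 0"

```text
time: 11.02
tcp_pos: [0.611, 0.0366, 0.3536]
tool_rot: [0.0, 0.69, 0.723, 0.0]
contact_force: [-0.6, -0.9, -0.0]
finger_gap: 0.0941
gripper_force: 0.0
```

Run:
```python
from h import *
o=get_obs();a=capture("wrist")
c=camera_info("wrist");T=np.eye(4);T[:3,:3]=rot(o).as_matrix();T[:3,3]=o["tcp_pos"];np.save("w3.npy",T@c["mount"])
print(o["tcp_pos"],get_obs()["tcp_pos"])
s=cv2.imread("pics/side2.png")
im=np.zeros((600,800,3),np.uint8);im[:420,:560]=a[...,::-1]
im[420:600,:400]=cv2.resize(s[235:290,285:407],(400,180),interpolation=2)
t=cv2.imread("pics/top2.png");im[:600,565:800]=cv2.resize(t[140:290,385:444],(235,600),interpolation=2)
cv2.imwrite("pics/w3.png",im)
```

```text
[0.61096098 0.0365763  0.35355154] [0.61098293 0.03671446 0.35344285]
```

View pics/w3.png

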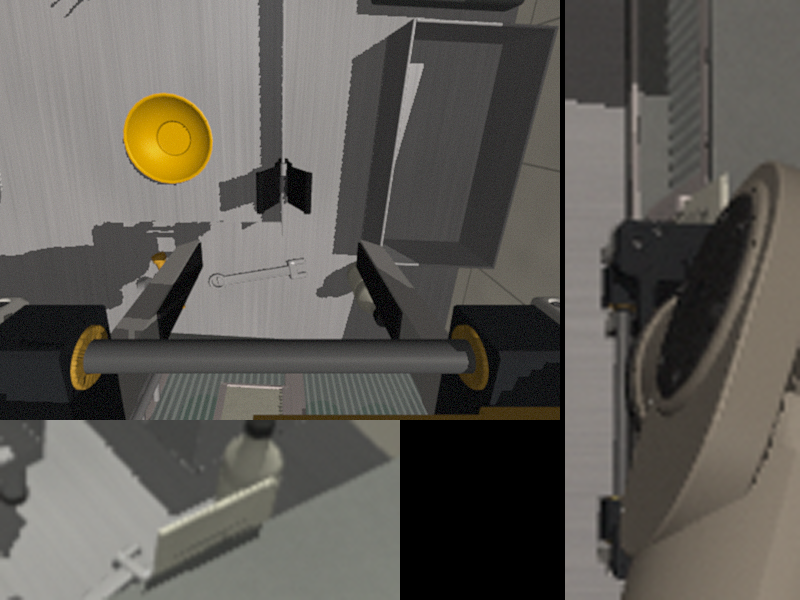

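Run:
```python
from h import *
W=np.load("w3.npy")
for p in((257,173),(257,214),(311.5,172),(312,213)):print(wz(W,*p,.205).round(4))
print("rim",wz(W,282,10,.14),wz(W,282,160,.14),wz(W,282,218,.14))
print("card",onz("side",332.9,271.7,.28),onz("side",368.8,254,.28))
a=capture("wrist");g=a.max(2);m=(g[155:225,245:325]<35).astype(np.uint8)
n,l,s,c=cv2.connectedComponentsWithStats(m)
for i in range(1,n):
  if s[i,4]>50:print(s[i][:4]+[245,155,0,0],c[i]+[245,155])
t=cv2.imread("pics/top2.png")
# bright card edge colour in side image now
s=capture("side");top=capture("top");hs=cv2.cvtColor(s,cv2.COLOR_RGB2HSV)
print(s[262:270,345:352].max(2))
cv2.imwrite("pics/side3.png",s[...,::-1]);cv2.imwrite("pics/top3.png",top[...,::-1])
```

```text
[0.5867 0.0572 0.205 ]
[0.5879 0.0127 0.205 ]
[0.6427 0.0609 0.205 ]
[0.6467 0.0166 0.205 ]
rim [0.60478691 0.22341802 0.14      ] [0.61285514 0.0619755  0.14      ] [ 0.6165885  -0.01272757  0.14      ]
card [ 0.53223199 -0.31010181  0.28      ] [ 0.636089   -0.31041536  0.28      ]
[256 159  25  55] [267.87770563 187.66666667]
[285 159  26  55] [298.14194915 187.78495763]
[[161 175 191 176 178 143 129]
 [193 179 167 137 126 107 101]
 [160 135 118 104 101 101 101]
 [110 102 101 101 101 103 102]
 [101 101 102 102 103 103 103]
 [101 101 102 102 103 103 104]
 [101 101 103 103 104 104 103]
 [103 104 104 104 103 102  92]]
```

Run:
```python
from h import *
move([.615,.037,.188],[.9987,.05])
```

```text
t [-3.000e-04  9.900e-03  4.132e-01] w [ 0.0002 -0.0001 -0.0053] tcp [0.611  0.0369 0.3533] gap 0.0945 q [-0.67  0.26  0.63  1.58 -0.15  1.35  0.03] time 11.225
```

jog_arm:
  rows: "0 0.01 0.1 0 0 -0.005; 0 0.01 0.2 0 0 -0.005; 0 0.01 0.3 0 0 -0.005; 0 0.01 0.38 0 0 -0.005; 0 0.01 0.413 0 0 -0.005"

```text
time: 11.85
tcp_pos: [0.6143, 0.0372, 0.1864]
tool_rot: [-0.001, 0.689, 0.725, -0.001]
contact_force: [-0.1, -0.1, 0.2]
finger_gap: 0.0938
gripper_force: 0.0
```

jog_arm:
  rows: "0 0 0 0 0 0; 0 0 0 0 0 0; 0 0 0 0 0 0; 0 0 0 0 0 0; 0 0 0 0 0 0"
  gripper: -0.5

```text
time: 12.48
tcp_pos: [0.6151, 0.0373, 0.1883]
tool_rot: [0.0, 0.689, 0.725, 0.0]
contact_force: [-0.5, 0.1, -0.2]
finger_gap: 0.0708
gripper_force: 0.0
```

Run:
```python
from h import *
move([.615,.037,.188],[.9987,.05])
print(get_obs()["contact_force"])
a=capture("wrist");cv2.imwrite("pics/w4.png",a[...,::-1])
```

```text
t [-0.0007 -0.0004  0.0007] w [ 0.0007 -0.0003  0.0001] tcp [0.6151 0.0373 0.1883] gap 0.0708 q [-0.62  0.39  0.59  1.79 -0.25  1.04  0.11] time 12.475
[-0.54632489  0.09660443 -0.15713241]
```

View pics/w4.png

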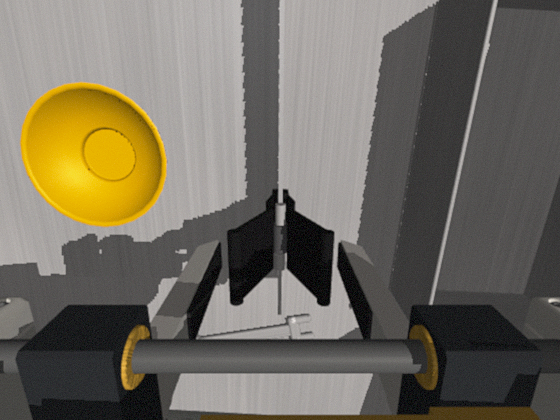

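The fingers straddle the levers (cols 228 to 333) symmetrically, so I'll pinch.

jog_arm:
  rows: "0 0 0 0 0 0; 0 0 0 0 0 0; 0 0 0 0 0 0; 0 0 0 0 0 0; 0 0 0 0 0 0"
  gripper: 1
  squeeze: 30

```text
time: 13.15
tcp_pos: [0.615, 0.0372, 0.1879]
tool_rot: [-0.0, 0.689, 0.725, -0.0]
contact_force: [-0.5, -0.1, -0.6]
finger_gap: 0.0241
gripper_force: 11.5
```

jog_arm:
  rows: "0 0 0 0 0 0; 0 0 0 0 0 0; 0 0 0 0 0 0; 0 0 0 0 0 0; 0 0 0 0 0 0"

```text
time: 13.78
tcp_pos: [0.615, 0.0372, 0.188]
tool_rot: [0.0, 0.689, 0.725, -0.0]
contact_force: [-0.1, -0.5, -0.9]
finger_gap: 0.0222
gripper_force: 30.0
```

jog_arm:
  rows: "0 0 -0.05 0 0 0; 0 0 -0.12 0 0 0; 0 0 -0.22 0 0 0; 0 0 -0.34 0 0 0; 0 0 -0.46 0 0 0"

```text
time: 14.4
tcp_pos: [0.6148, 0.0371, 0.3736]
tool_rot: [-0.0, 0.689, 0.725, -0.0]
contact_force: [0.9, 0.6, -0.5]
finger_gap: 0.0225
gripper_force: 30.0
```

Run:
```python
from h import *
move([.587,-.12,.375],[.032,1])
```

```text
t [-0.3888 -0.0889 -0.0036] w [-0.0000e+00 -1.0000e-04 -2.8437e+00] tcp [0.6148 0.0371 0.3736] gap 0.0225 q [-0.67  0.26  0.64  1.54 -0.15  1.39  0.03] time 14.4
```

jog_arm:
  rows: "-0.06 -0.01 0 0 0 -0.2; -0.12 -0.03 0 0 0 -0.4; -0.18 -0.04 0 0 0 -0.6; -0.25 -0.055 0 0 0 -0.8; -0.32 -0.07 0 0 0 -1"

```text
time: 15.02
tcp_pos: [0.5932, -0.0929, 0.372]
tool_rot: [-0.0, 0.477, 0.879, 0.0]
contact_force: [-0.1, 0.4, -0.5]
finger_gap: 0.0223
gripper_force: 30.0
```

jog_arm:
  rows: "0 0 0 0 0 -0.2; 0 0 0 0 0 -0.4; 0 0 0 0 0 -0.6; 0 0 0 0 0 -0.8; 0 0 0 0 0 -1"

```text
time: 15.65
tcp_pos: [0.5934, -0.0921, 0.372]
tool_rot: [-0.0, 0.233, 0.972, -0.0]
contact_force: [-0.4, 0.3, -0.8]
finger_gap: 0.0223
gripper_force: 30.0
```

jog_arm:
  rows: "0 0 0 0 0 -0.2; 0 0 0 0 0 -0.4; 0 0 0 0 0 -0.6; 0 0 0 0 0 -0.84; 0 0 0 0 0 -0.84"

```text
time: 16.27
tcp_pos: [0.5934, -0.0921, 0.372]
tool_rot: [0.0, 0.017, 1.0, 0.0]
contact_force: [1.2, -0.4, -0.0]
finger_gap: 0.0226
gripper_force: 30.0
```

Run:
```python
from h import *
move([.587,-.12,.375],[.032,1])
s=capture("side");t=capture("top");a=capture("wrist")
cv2.imwrite("pics/s5r.png",s[...,::-1]);cv2.imwrite("pics/t5r.png",t[...,::-1])
im=np.zeros((600,800,3),np.uint8)
im[:315,:420]=cv2.resize(a[...,::-1],(420,315))
im[:,425:800]=cv2.resize(s[180:310,285:366,::-1],(375,600),interpolation=2)
im[320:600,:420]=cv2.resize(t[130:240,300:465,::-1],(420,280),interpolation=2)
cv2.imwrite("pics/z5.png",im)
```

```text
t [ 0.0136 -0.0701 -0.0075] w [ 0.0001  0.     -0.0049] tcp [ 0.5934 -0.0921  0.372 ] gap 0.0226 q [-0.35  0.21  0.48  1.57 -0.1   1.38  1.68] time 16.275
```

View pics/z5.png

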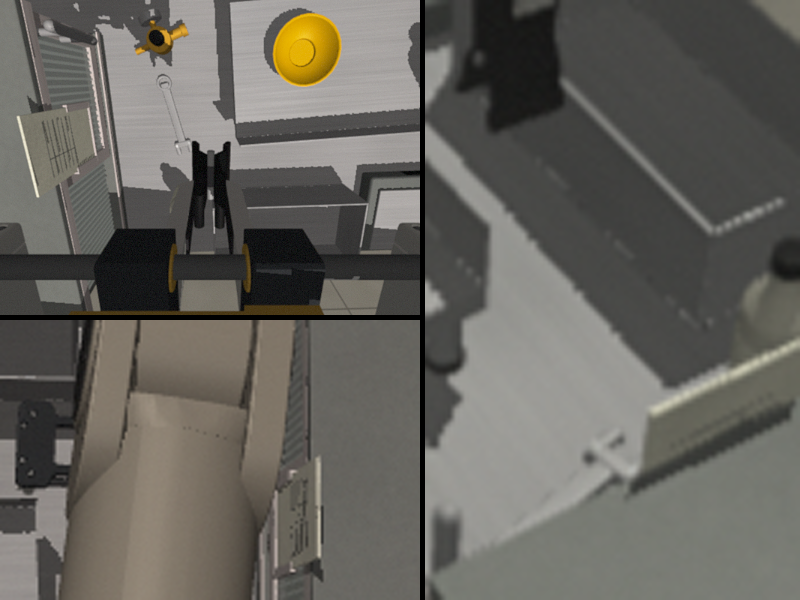

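The clip is held open and upright: in the full frame its tips are near (263,197) and (301,197), and the card's top edge runs from about (27,157) to (51,260). I'll measure both.

Run:
```python
from h import *
o=get_obs();a=capture("wrist");cv2.imwrite("pics/w5r.png",a[...,::-1])
c=camera_info("wrist");T=np.eye(4);T[:3,:3]=rot(o).as_matrix();T[:3,3]=o["tcp_pos"];W=T@c["mount"];np.save("w5.npy",W)
g=a.max(2).astype(int)
for v in (154,158,162,180,200,220,240,250,256,260,264):print(v,g[v,18:70:1].tolist())
for v in range(184,310,6):
  r=np.where(g[v,235:325]<30)[0]+235
  s=np.split(r,np.where(np.diff(r)>1)[0]+1);print(v,[(x[0],x[-1]) for x in s if len(x)>1])
M=np.linalg.inv(c["mount"])
def pt(x):
  k=(M@[*x,1])[:3];return (k[0]/k[2]*c["fx"]+c["cx"],k[1]/k[2]*c["fy"]+c["cy"])
for x in(-.024,.024):
  for z in(.069,.028,-.022):
    print(x,z,[np.round(pt((x,y,z)),1) for y in(-.0165,-.012,0,.012,.0165)])
```

```text
154 [127, 121, 123, 132, 153, 166, 163, 146, 119, 112, 114, 116, 120, 123, 126, 119, 122, 122, 125, 122, 116, 119, 118, 121, 117, 127, 123, 130, 121, 122, 115, 123, 130, 127, 121, 116, 124, 122, 121, 118, 120, 125, 128, 121, 123, 124, 121, 128, 123, 125, 123, 128]
158 [126, 125, 124, 126, 152, 214, 237, 237, 208, 129, 119, 123, 127, 120, 123, 123, 121, 127, 120, 117, 128, 127, 118, 122, 121, 119, 127, 121, 123, 125, 122, 124, 123, 123, 123, 122, 124, 121, 121, 119, 119, 124, 119, 118, 121, 123, 121, 117, 125, 128, 125, 115]
162 [123, 129, 121, 121, 122, 148, 208, 233, 235, 208, 129, 123, 118, 123, 120, 117, 125, 127, 124, 120, 126, 125, 121, 121, 120, 117, 120, 121, 120, 121, 118, 124, 114, 123, 122, 125, 121, 112, 93, 80, 100, 124, 122, 121, 101, 97, 123, 129, 125, 124, 118, 97]
180 [129, 124, 125, 124, 127, 126, 124, 123, 117, 117, 187, 236, 237, 221, 161, 122, 118, 122, 116, 116, 122, 122, 119, 119, 123, 125, 122, 127, 120, 123, 117, 120, 120, 121, 122, 121, 121, 123, 127, 126, 123, 105, 93, 91, 94, 109, 124, 126, 108, 105, 123, 125]
200 [125, 119, 128, 120, 124, 119, 118, 121, 12
[... 4064 characters left out ...]
, 245.2]), array([292.8, 245.3]), array([298.2, 245.3])]
-0.024 0.028 [array([255.2, 268.5]), array([261.5, 268.5]), array([278.3, 268.5]), array([295.1, 268.5]), array([301.4, 268.5])]
-0.024 -0.022 [array([249. , 310.5]), array([257. , 310.5]), array([278.2, 310.5]), array([299.4, 310.5]), array([307.3, 310.5])]
0.024 0.069 [array([257.6, 189.4]), array([263.3, 189.4]), array([278.4, 189.4]), array([293.5, 189.5]), array([299.2, 189.5])]
0.024 0.028 [array([253.7, 204.1]), array([260.4, 204.1]), array([278.3, 204.1]), array([296.2, 204.1]), array([302.9, 204.1])]
0.024 -0.022 [array([246.6, 231.2]), array([255.2, 231.2]), array([278.1, 231.2]), array([301.1, 231.3]), array([309.7, 231.3])]
```

Run:
```python
from h import *
W=np.load("w5.npy")
p=[wz(W,u,v,.28) for u,v in((24,155.5),(30,180),(47,250),(50,262))];print(np.round(p,4))
m=(p[0]+p[3])/2;d=p[3]-p[0];print(m,np.linalg.norm(d),np.degrees(np.arctan2(d[1],d[0])))
i=cv2.cvtColor(cv2.imread("pics/s5r.png"),cv2.COLOR_BGR2GRAY).astype(int)
for v in(255,258,262,266,270):print(v,i[v,325:375].tolist())
move([m[0],m[1]-.0025,.375],[.032,1]);move([m[0],m[1]-.0025,.331],[.032,1])
```

```text
[[ 0.5381 -0.3039  0.28  ]
 [ 0.5591 -0.3043  0.28  ]
 [ 0.6246 -0.3057  0.28  ]
 [ 0.6367 -0.3059  0.28  ]]
[ 0.58740526 -0.3049152   0.28      ] 0.09863580997856013 -1.1575305920716104
255 [154, 155, 155, 137, 96, 74, 74, 75, 74, 75, 75, 75, 74, 74, 73, 74, 72, 73, 74, 73, 73, 73, 73, 74, 73, 74, 79, 87, 91, 92, 89, 86, 85, 91, 92, 103, 135, 179, 168, 158, 136, 129, 110, 100, 96, 80, 74, 74, 72, 72]
258 [155, 155, 155, 153, 156, 154, 138, 96, 75, 73, 74, 75, 75, 75, 75, 73, 73, 73, 74, 72, 73, 71, 72, 79, 83, 95, 87, 90, 104, 138, 162, 189, 169, 160, 136, 113, 104, 102, 101, 102, 103, 103, 103, 99, 78, 74, 75, 75, 74, 74]
262 [154, 154, 153, 155, 154, 155, 154, 154, 156, 155, 137, 91, 72, 71, 73, 79, 85, 124, 135, 151, 157, 171, 185, 170, 172, 138, 125, 110, 100, 98, 100, 101, 103, 103, 103, 102, 103, 102, 101, 101, 101, 101, 95, 79, 72, 73, 76, 83, 103, 109]
266 [155, 154, 153, 152, 152, 153, 155, 153, 153, 154, 154, 157, 172, 183, 195, 174, 155, 131, 108, 100, 98, 98, 99, 100, 100, 101, 101, 102, 103, 103, 102, 101, 91, 99, 96, 98, 101, 101, 99, 91, 110, 113, 117, 116, 117, 116, 116, 117, 116, 117]
270 [155, 155, 156, 155, 155, 154, 153, 149, 118, 122, 110, 101, 99, 99, 99, 98, 99, 99, 99, 99, 101, 102, 100, 99, 91, 88, 93, 93, 83, 85, 77, 77, 62, 63, 57, 55, 55, 59, 66, 109, 116, 116, 116, 116, 117, 117, 117, 116, 116, 116]
t [-0.0042 -0.5387 -0.0075] w [-0.0001 -0.0001 -0.0075] tcp [ 0.5934 -0.092   0.372 ] gap 0.0224 q [-0.35  0.21  0.48  1.57 -0.1   1.38  1.68] time 16.475
t [-0.0042 -0.5387  0.1025] w [-0.0001 -0.0001 -0.0075] tcp [ 0.5934 -0.092   0.372 ] gap 0.0224 q [-0.35  0.21  0.48  1.57 -0.1   1.38  1.68] time 16.475
```

jog_arm:
  rows: "0 -0.1 -0.005 0 0 0; 0 -0.22 -0.007 0 0 0; 0 -0.34 -0.007 0 0 0; -0.004 -0.46 -0.007 0 0 0; -0.004 -0.54 -0.007 0 0 0"

```text
time: 17.1
tcp_pos: [0.5873, -0.3103, 0.3747]
tool_rot: [-0.0, 0.018, 1.0, -0.0]
contact_force: [0.0, 0.6, -0.5]
finger_gap: 0.0226
gripper_force: 30.0
```

jog_arm:
  rows: "0 0 0 0 0 0; 0 0 0 0 0 0; 0 0 0 0 0 0; 0 0 0 0 0 0; 0 0 0 0 0 0"

```text
time: 17.73
tcp_pos: [0.5879, -0.3075, 0.375]
tool_rot: [0.0, 0.017, 1.0, 0.0]
contact_force: [0.0, 0.2, -0.8]
finger_gap: 0.0225
gripper_force: 30.0
```

Run:
```python
from h import *
move([.587,-.308,.331],[.032,1])
o=get_obs();a=capture("wrist");cv2.imwrite("pics/w6r.png",a[...,::-1])
c=camera_info("wrist");T=np.eye(4);T[:3,:3]=rot(o).as_matrix();T[:3,3]=o["tcp_pos"];W=T@c["mount"];np.save("w6.npy",W)
g=a.max(2)
for v in range(100,300,8):
  r=np.where(g[v,235:330]>195)[0]+235;print(v,r.tolist()[:12],end=" ")
  r=np.where(g[v,235:330]<30)[0]+235;print(r[:1],r[-1:])
```

```text
t [ 0.0023 -0.0013  0.1099] w [ 0.0001  0.0005 -0.0023] tcp [ 0.5879 -0.3075  0.375 ] gap 0.0225 q [-0.03  0.35  0.58  1.43 -0.19  1.42  2.09] time 17.725
100 [277] [] []
108 [277] [] []
116 [277] [] []
124 [277] [] []
132 [] [] []
140 [283, 284] [] []
148 [283, 284] [] []
156 [279, 280, 281, 282, 283, 284] [] []
164 [284] [] []
172 [283, 284] [] []
180 [283, 284] [] []
188 [284] [] []
196 [283, 284] [257] [305]
204 [] [257] [305]
212 [] [257] [304]
220 [] [257] [304]
228 [] [257] [304]
236 [] [258] [304]
244 [] [259] [300]
252 [] [258] [300]
260 [281] [256] [301]
268 [] [255] [303]
276 [] [254] [304]
284 [] [252] [306]
292 [] [251] [307]
```

View the last picture at a crop, to check the card edge under the open mouth.

Run:
```python
import cv2
a=cv2.imread("pics/w6r.png");cv2.imwrite("pics/z6.png",cv2.resize(a[120:320,205:355],(450,600),interpolation=2))
g=a.max(2)
for v in(140,148,152,156,158,160,180,196):print(v,g[v,268:296].tolist())
```

```text
140 [72, 74, 67, 69, 71, 67, 66, 68, 75, 102, 116, 159, 194, 176, 187, 211, 222, 186, 174, 174, 179, 174, 176, 174, 178, 178, 175, 175]
148 [73, 76, 73, 72, 68, 71, 71, 67, 68, 92, 116, 110, 96, 99, 159, 218, 211, 173, 174, 177, 176, 174, 178, 176, 175, 180, 171, 180]
152 [71, 68, 72, 69, 75, 70, 65, 70, 63, 90, 119, 199, 253, 248, 244, 237, 211, 184, 180, 183, 181, 182, 180, 184, 185, 183, 182, 188]
156 [72, 73, 75, 71, 75, 65, 69, 64, 84, 102, 115, 200, 250, 245, 240, 235, 211, 180, 182, 181, 183, 181, 183, 181, 187, 184, 184, 180]
158 [74, 67, 74, 72, 71, 72, 68, 68, 83, 109, 107, 120, 197, 243, 237, 233, 210, 171, 172, 173, 171, 168, 176, 176, 175, 177, 172, 176]
160 [71, 74, 70, 68, 72, 69, 77, 63, 77, 96, 111, 122, 174, 221, 222, 219, 207, 169, 174, 172, 175, 171, 172, 176, 176, 175, 173, 176]
180 [63, 68, 66, 70, 69, 68, 68, 67, 63, 91, 120, 107, 115, 126, 143, 207, 223, 177, 176, 175, 177, 177, 170, 173, 175, 174, 176, 176]
196 [69, 68, 66, 72, 68, 66, 69, 64, 63, 70, 99, 116, 124, 123, 125, 196, 232, 184, 170, 171, 174, 174, 175, 172, 174, 171, 176, 177]
```

View pics/z6.png

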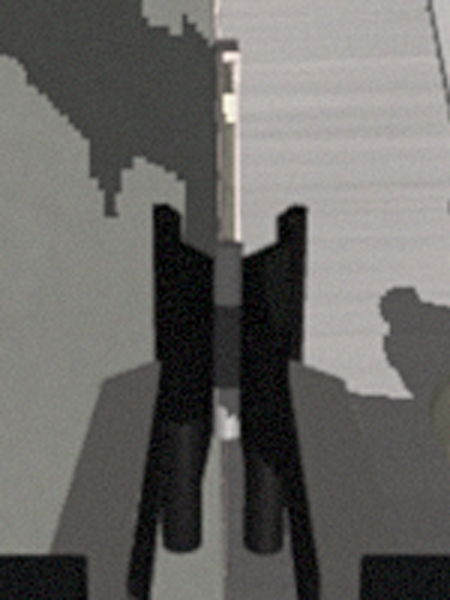

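The card's edge (cols 278 to 285) lies midway between the jaws (257 to 305), so I can descend straight.

jog_arm:
  rows: "0 0 0.025 0 0 0; 0 0 0.05 0 0 0; 0 0 0.075 0 0 0; 0 0 0.095 0 0 0; 0 0 0.107 0 0 0"

```text
time: 18.4
tcp_pos: [0.5877, -0.3079, 0.3313]
tool_rot: [-0.0, 0.017, 1.0, 0.0]
contact_force: [-0.1, -0.4, -0.5]
finger_gap: 0.0224
gripper_force: 30.0
```

jog_arm:
  rows: "0 0 0 0 0 0; 0 0 0 0 0 0; 0 0 0 0 0 0; 0 0 0 0 0 0; 0 0 0 0 0 0"

```text
time: 19.02
tcp_pos: [0.5878, -0.308, 0.3321]
tool_rot: [0.0, 0.017, 1.0, -0.0]
contact_force: [0.5, -0.5, -1.4]
finger_gap: 0.0227
gripper_force: 30.0
```

Run:
```python
from h import *
move([.587,-.308,.331],[.032,1])
o=get_obs();print(o["contact_force"],o["gripper_force"])
a=capture("wrist");g=a.max(2);c=camera_info("wrist");T=np.eye(4);T[:3,:3]=rot(o).as_matrix();T[:3,3]=o["tcp_pos"];W=T@c["mount"]
for v in range(60,200,12):print(v,g[v,250:312:2].tolist())
col=g[40:180,281];print(col.tolist())
for x in(.537,.587):
  k=np.linalg.inv(W)@[x,-.306,.28,1];print(k[0]/k[2]*c["fx"]+c["cx"],k[1]/k[2]*c["fy"]+c["cy"])
```

```text
t [ 0.002  -0.0002  0.0027] w [-0.0001  0.0001 -0.0034] tcp [ 0.5878 -0.308   0.3321] gap 0.0227 q [-0.03  0.36  0.58  1.49 -0.2   1.34  2.1 ] time 19.025
[ 0.45299137 -0.48126506 -1.40805518] 29.98817950487137
60 [71, 71, 63, 71, 66, 73, 72, 68, 71, 67, 73, 72, 54, 199, 171, 172, 168, 171, 169, 172, 169, 170, 170, 173, 173, 170, 171, 169, 172, 171, 174]
72 [138, 140, 72, 69, 73, 72, 70, 67, 66, 66, 73, 67, 61, 194, 174, 174, 176, 173, 172, 169, 176, 173, 177, 176, 175, 177, 176, 174, 174, 174, 177]
84 [133, 133, 115, 65, 74, 69, 73, 72, 67, 75, 73, 68, 64, 183, 174, 175, 172, 172, 171, 174, 171, 174, 168, 174, 173, 172, 172, 177, 172, 173, 171]
96 [140, 114, 67, 69, 68, 70, 70, 72, 67, 67, 74, 70, 58, 184, 152, 173, 170, 171, 168, 171, 173, 170, 172, 170, 175, 171, 169, 175, 175, 172, 168]
108 [68, 70, 73, 70, 66, 68, 66, 69, 73, 70, 64, 64, 61, 159, 191, 175, 179, 179, 174, 178, 173, 177, 180, 175, 176, 178, 176, 178, 179, 175, 176]
120 [119, 112, 126, 141, 118, 69, 68, 69, 71, 68, 73, 64, 65, 143, 204, 178, 173, 175, 174, 177, 181, 175, 178, 178, 173, 177, 174, 172, 176, 172, 176]
[... 935 characters left out ...]
1, 173, 174, 178, 171, 172, 175, 174, 174, 171, 172, 172, 172, 174, 175, 171, 169, 168, 175, 167, 169, 178, 174, 168, 165, 174, 175, 177, 173, 172, 174, 178, 171, 172, 170, 173, 175, 173, 182, 177, 173, 169, 174, 176, 170, 169, 170, 173, 177, 180, 172, 170, 174, 176, 171, 175, 173, 179, 178, 170, 172, 185, 178, 178, 173, 173, 175, 180, 179, 175, 176, 178, 181, 180, 179, 170, 178, 177, 176, 180, 173, 175, 179, 180, 152, 101, 85, 83, 89, 88, 191, 251, 247, 205, 102, 101, 96, 98, 97, 98, 93, 97, 98, 97, 95, 98, 99, 97, 117, 127, 123, 130, 206, 250, 248, 242, 240, 243, 249, 241, 237, 222, 202, 208, 174, 126, 119, 165, 198]
278.7149443683144 158.83360132868327
280.91364239677387 224.2441340075132
```

```bash
python3 -c "
from workcell import *
print(finish_job())"
```

```text
the job is handed in; nothing more can be done
None
```

I slid the door shut to its stop, took the clip off the rim, and handed the job in with the clip held pinched open and centred over the card's top edge. By my camera measurements its jaws are about 18 mm down on either side, clear of the card and cupboard.

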